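# Open the battery bay of the slit lamp's power unit

## Task

The slit lamp's power unit needs new cells: take off the battery cover on its top by squeezing the snap tab in towards the grip rib while lifting that end, then draw the lugs out, and lay the cover flat, rib side up, on the floor of the steel tray. Squeeze only as hard as it takes for the tab to let go, for the brittle plastic snaps if the tab is squeezed hard or if the cover is yanked while still caught or forced down into its bay. Set the cover down rather than dropping it, and leave everything else where it is.

Things in the scene. Friction and masses are not known exactly. Their poses are not given: they have to be found in the camera images.
- power_unit: The slit lamp's battery power unit: fixed off-white plastic box, 190 (x) x 150 (y) x 60 mm high. Origin: centre of its underside; z up. On its top near the -x edge are a round black knob (13 mm high) and a rocker switch; the rest of the top is flat. The battery bay is in the top, closed flush by the grey cover.
- bay (a point): Centre of the bay's mouth, level with the unit's top, 5 mm to -x of the unit's centre. At the bay's -x end a fixed lip reaches 3 mm over the cover's lugs, in a slot with room for the lugs to swing down as the other end is tilted up; at the +x end a fixed catch holds down the nose of the snap tab. The seated cover has about 1 mm of play in each direction.
- battery_cover: Grey plastic battery cover, about 70 g with its tab, loose, seated in the bay with its axes as the unit's. Plate 100 (x) x 60 (y) x 4 mm, top flush with the unit's top when seated; origin: centre of the plate's underside, z up (towards the rib side). Laid on a flat floor it stands on its lugs and the foot of its tab, origin 8.5 mm above that floor.
- grip_rib (a point): Middle of the -x face of the fixed upright grip rib on the cover's top: rib 40 mm wide (y), 5 mm thick, standing 15 mm above the plate; this point lies at x = 3, z = 11.5 mm of the cover. One finger bears on this face, the other on the tab's outer face, and both can come straight down from above.
- lug_line (a point): The line (along y) about which the cover tilts out, at x = -53, z = -4 mm of the cover: two lugs stick out 6 mm beyond the plate's -x end, below the plate, under the bay's lip. With the tab free, the +x end is tilted up about this line by some 10 to 15 degrees, then the cover is drawn about 10 mm to +x and lifted off.
- snap_tab: The springy tab in a notch at the cover's +x end, 36 mm wide (y). Origin and axes are the cover's while unpressed; pressed, it moves to the cover's -x, 7.5 mm at most, and springs back. It takes 2 N to start and 3 N more per mm. Its nose leaves the catch after 3.5 mm (12.5 N); 2.5 mm if the cover is pushed fully to -x in its play, 4.5 mm (15.5 N) if to +x. Over 20 N from fingers or catch snaps it.
- tab_face (a point): Nominal middle of the outer (+x) face of the tab's upright thumb plate, x = 49, z = 12 mm of the cover; the plate stands 15 mm above the cover's top. Nominally 46 mm from the rib's -x face, but the plate is bent from use: the true face lies up to 2.5 mm farther out or in, which this reading does not show, so the touch must be felt.
- tray: Fixed steel instrument tray 250 (x) x 190 (y) mm, rim 16 mm high, walls 4 mm, floor 4 mm thick. Origin: centre of its underside, z up. The trial lens lies near its -x, -y corner; the rest of the floor is free.
- trial_lens: Loose trial lens, a dark-rimmed disc 38 mm across and 5 mm thick with a 13 mm handle stub, lying in the tray near its -x, -y corner. Bystander. Origin: centre of the underside.
- drops_small: Small white eye-drop bottle, 25 mm across, 64 mm high, upright between the unit and the tray. Bystander. Origin: centre of the underside.
- drops_tall: Eye-drop bottle, 30 mm across, 64 mm high, upright beyond the unit and the tray. Bystander. Origin: centre of the underside.
- pen_torch: Aluminium pen torch 130 mm long, 16 mm thick, lying to the left. Bystander. Origin: middle of the underside.
- occluder: Black hand occluder, a 60 mm disc on a 150 mm flat handle, lying to the right. Bystander. Origin: middle of the underside.
- screwdriver: Screwdriver 150 mm long, lying beyond the work area. Bystander.
- cell_carton: Cardboard carton of new cells, 55 x 80 x 22 mm, lying to the left. Bystander. Origin: centre of the underside.
Things that resemble listed ones, but are neither listed nor needed, are in the scene too. Of the things like the battery_cover, leave any that is pink, purple or yellow; of the rest the smaller one is meant.

How it is judged:
On the way, in this order (a step that is already met when the one before it is completed fails the run):
1. the snap tab is pressed in by more than 2 mm while the cover is still in its bay (x of snap_tab in the frame of battery_cover below -0.002 m and z of battery_cover in the frame of power_unit below 0.062 m and horizontal distance between battery_cover and power_unit below 0.012 m), for 0.05 s.
2. the cover is out of the bay, clear above the unit (z of battery_cover in the frame of power_unit above 0.085 m), for 0.1 s.
At the end, for the whole second after the job is handed in: The battery cover lies at rest in the steel tray, rib side up and flat on its floor (tilted less than 6 degrees, its plate's underside 8 to 17 mm above the tray's underside), inside the rim, let go of (z of battery_cover in the frame of tray between 0.008 and 0.017 m and x of battery_cover in the frame of tray between -0.1 and 0.1 m and y of battery_cover in the frame of tray between -0.08 and 0.08 m and angle between battery_cover's own z axis and vertical below 0.1 rad and linear speed of battery_cover below 0.02 m/s); the robot touches nothing.
It fails at once if the snap tab is loaded by the fingers or by its catch with more than 20 N (it snaps) (contact force between snap_tab and the fingers above 20 N or contact force between snap_tab and power_unit above 20 N).
It fails at once if the cover is pulled or pressed against the unit with more than 25 N (contact force between battery_cover and power_unit above 25 N).
It fails at once if the cover falls freely (faster than 0.6 m/s while not held) (linear speed of battery_cover above 0.6 m/s and contact force between battery_cover and the fingers below 0.05 N).
It fails at once if a bystander is moved by more than 25 mm (distance of any of trial_lens, drops_small, drops_tall, pen_torch, occluder, screwdriver, cell_carton from where it was at the start of the episode above 0.025 m).
It also fails if it takes over 69 s, if anything falls off the work surface, if the arm or the gripper's body presses on something with over 40 N, if the wrist force passes 120 N, or if a joint passes its speed limit or range.

## Robot

A 7-joint arm with a two-finger parallel gripper is mounted at the origin on the work surface. World frame = base frame: x ahead of the robot, y to its left, z up, the work surface at z = 0. Lengths are in m, angles in rad, forces in N, time in s.
With the tool pointing down it reaches from about 0.35 to 0.9 m from the base axis. Payload 8.1 kg.
Tool frame: the origin (TCP) lies between the finger pads; the fingertips stand 8 mm ahead of it and the grasp point (between the pads) lies 11 mm behind it (arm.tcp_to_tips is the distance from the TCP to the fingertips, in m); z points along the fingers, x is the direction in which the jaws open and shut, and the axes are right-handed (so a half turn about z gives the same grasp; the last joint's range is limited). The gripper opens to 92 mm and grips with 3 to 60 N. Pads are 19 mm wide; open, the fingers measure 130 mm over their backs; the gripper's body (75 mm by 190 mm) begins 47 mm behind the grasp point.
Start: joints at [-1.323, 0.434, 0.025, 1.573, -0.012, 1.134, -0.075], TCP at [0.215, 0.587, 0.235] pointing down, gripper open.
Joint ranges: [-2.62, 2.62], [-0.44, 2.09], [-1.27, 1.32], [0.08, 2.57], [-1.32, 4.46], [0.12, 2], [-2.74, 2.74]. Speed limits (rad/s): [2.22, 2.22, 3.01, 3.01, 3.14, 3.14, 3.14].

## Interface

Orientations are given as a rotation vector (axis times angle).
In Python, from cell import arm, eyes gives the robot as it stands.
- The arm moves only by the tool play_rows, never from a script. Its argument "rows" is a list of rows, each a list of 3 entries, a list of its own where there are three numbers: the shift along the tool's x, y, z each as a share of 50 cm, from -1 to 1, then the turn, a rotation vector about the tool's x, y, z each as a share of 60 degrees, from -1 to 1, then the opening, from -1 (shut) to 1 (fully open), so that 0 is half open. In form: [[[dx, dy, dz], [ax, ay, az], grip], ...]. A call has 1 to 10 rows; each row is the pose to reach, as a shift and turn from the pose commanded when the call began, along the tool's axes at that moment; what a row does not reach only later rows make up. A row lasts 1/10 s, in which the tool goes at most 50 mm and 8.59 degrees, less where a joint would pass 70% of its speed; a pose out of reach is approached as far as the arm can. A call with a number of a shift or a turn outside -1 to 1 is refused whole. A call with a gripper value outside its range is refused whole. The fingers move at their own pace and stop on an object; "newtons" is the grip in N (left out, the last holds). Time passes only in rows, so rows that repeat a pose let the fingers close. It gives the time, the measured TCP pose, the force and the opening at its end, in the units of the state.
- arm.observe(): the state, without advancing time (a new reading comes with each control period).
- eyes.get_image(name): name is "side" or "top" or "wrist"; returns (picture, depth): 400x640x3 uint8, red, green, blue; 400x640 float32, m along the optical axis (not along the pixel's ray), 0 where there is no reading.
- eyes.get_calibration(name): a dict with "intrinsics" (3x3 intrinsics, pixels), "k1" (the pictures are not rectified: a ray, as slopes to the right and down, at radius r is drawn at 1 + k1 r^2 times it, then the intrinsics apply), "R" (3x3) and "t" (3): a world point X has camera coordinates R X + t. Camera axes: x right, y down, z forward; pixel columns grow to the right and rows downward; lengths in m; the calibration is good to about 2 mm. A picture is of the moment at which its call begins: read the wrist's pose just before it. get_calibration takes no time and is no camera call; for the wrist camera it gives the pose at the moment of the call.
- arm.sign_off(): hands the job in, once; it reports no verdict.
The state is a dict: "clock": time; "joints": joint angles; "dq": joint speeds; "joint_efforts": joint torques, N m; "position": TCP position; "ee_rot": TCP orientation; "force": force on the tool from outside, world axes, zero at the start; "ft_torque": the same for the moment, N m; "width": opening from 0.0 (shut) to 1.0 (fully open).
Only numpy, scipy, OpenCV 4.12 (cv2) and the standard library are available. Lean on these libraries where they do the work, as an engineer would, in place of code of your own. Each camera call takes 0.05 s, during which the arm holds its last target.

## Working session

There is one attempt and no reset: what is moved stays moved. The work goes in short steps, Python scripts to look and compute and a tool call to move; the robot and the scene stay as the last step left them, time stands still between calls to the robot, and variables do not carry over. Pictures are saved under pics/ and viewed, and the job is handed in when it is done.

Besides the shell and the picture viewer there is one more tool, called after "Emit:" as name([rows], argument=value, ...), one row to a line, values as JSON. play_rows: Moves the arm, as the interface text tells. Its arguments: {"type":"object","properties":{"rows":{"type":"array","items":{"type":"array"}},"newtons":{"type":"number"}},"required":["rows"]}

```bash
mkdir -p pics; ls; cat > h.py <<'E'
import numpy as np,cv2
from scipy.spatial.transform import Rotation as Ro
from cell import arm,eyes
def snap(n,f):
    c=eyes.get_calibration(n); im,d=eyes.get_image(n)
    np.savez('pics/'+f+'.npz',im=im,d=d,K=c['intrinsics'],k1=c['k1'],R=c['R'],t=c['t'])
    cv2.imwrite('pics/'+f+'.png',im[:,:,::-1]); return im,d,c
def load(f): 
    z=np.load('pics/'+f+'.npz'); return z
def ray(z,u,v):
    K=z['K'];k1=float(z['k1']);a=np.array([(u-K[0,2])/K[0,0],(v-K[1,2])/K[1,1]])
    s=a.copy()
    for _ in range(20): s=a/(1+k1*(s@s))
    return s
def onplane(z,u,v,h):
    s=ray(z,u,v);R=z['R'];t=z['t'];d=R.T@np.array([s[0],s[1],1.]);o=-R.T@t
    return o+d*(h-o[2])/d[2]
def pt(z,u,v):
    s=ray(z,u,v);dd=float(z['d'][int(round(v)),int(round(u))]);return z['R'].T@(np.array([s[0]*dd,s[1]*dd,dd])-z['t'])
def proj(z,X):
    c=z['R']@np.asarray(X)+z['t'];s=c[:2]/c[2];s=s*(1+float(z['k1'])*(s@s));return z['K'][0,0]*s[0]+z['K'][0,2],z['K'][1,1]*s[1]+z['K'][1,2]
E
python3 - <<'E'
from h import *
print(arm.observe())
for n in('top','side','wrist'):
    im,d,c=snap(n,n+'0');print(n,c)
E
```

```text
pics
{'clock': 0.0, 'joints': array([-1.32261364,  0.43521355,  0.02494667,  1.57408026, -0.01158707,
        1.13399163, -0.07509127]), 'dq': array([-8.92919357e-05,  6.13402963e-04,  1.69135634e-04,  3.81593013e-04,
       -1.20458573e-03, -1.54308928e-04, -7.39869899e-04]), 'joint_efforts': array([ 4.50776652e-04, -6.67831850e+01,  9.85005274e-01, -3.14474022e+01,
       -6.07245625e-02,  4.26953263e-02,  1.49509606e-04]), 'position': array([0.21464419, 0.5864655 , 0.23395703]), 'ee_rot': array([ 2.57419708e+00,  1.79912056e+00, -1.85716581e-03]), 'force': array([ 0.66917862, -0.03479995,  0.24730707]), 'ft_torque': array([ 0.01298029, -0.0263994 ,  0.02164874]), 'width': 1.0014749396111944}
top {'intrinsics': array([[419.62151999,   0.        , 323.18221856],
       [  0.        , 419.62151999, 205.44609117],
       [  0.        ,   0.        ,   1.        ]]), 'k1': -0.031767273649188923, 'R': array([[ 0.0246007 , -0.99952319, -0.01866007],
       [-0.9962723 , -0.02296836, -0.0831502 ],
       [ 0.08268197,  0.02063606, -0.99636231]]), 't': array([-0.00344419,  0.49760386,  1.13540065])}
side {'intrinsics': array([[486.17680049,   0.        , 325.6303661 ],
       [  0.        , 486.17680049, 208.97316335],
       [  0.        ,   0.        ,   1.        ]]), 'k1': -0.005672066665291734, 'R': array([[ 0.96535701, -0.25999487,  0.02210244],
       [-0.10530895, -0.4657056 , -0.87865142],
       [ 0.23873809,  0.84588472, -0.47695195]]), 't': array([-0.49370433,  0.11322321,  1.52894483])}
wrist {'intrinsics': array([[283.62714445,   0.        , 319.55848765],
       [  0.        , 283.62714445, 200.72526908],
       [  0.        ,   0.        ,   1.        ]]), 'k1': 0.0053340407727225335, 'R': array([[ 0.34325505,  0.93924149, -0.00118379],
       [ 0.91033631, -0.33238056,  0.24659879],
       [ 0.23122234, -0.08572393, -0.96911694]]), 't': array([-0.62436805, -0.03060823,  0.38923293])}
```

View pics/top0.png

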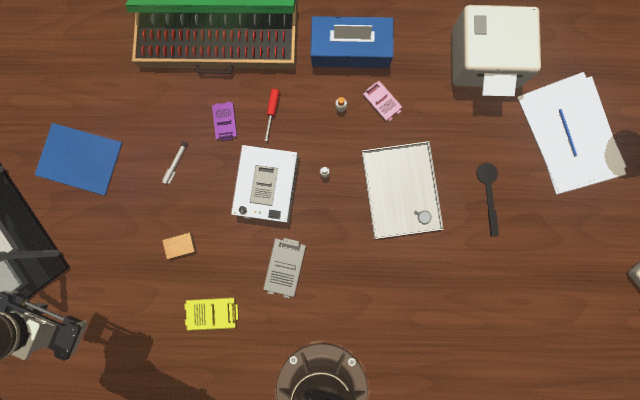

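View pics/side0.png

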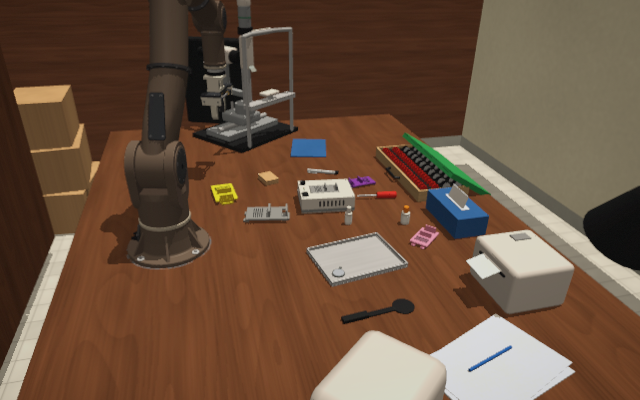

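```bash
python3 - <<'E'
import cv2
a=cv2.imread('pics/top0.png')
c=cv2.resize(a[135:305,205:325],None,fx=5,fy=5,interpolation=2)[:,:,:];cv2.imwrite('pics/c1.png',cv2.resize(c,(423,600)))
b=cv2.resize(a[130:245,350:450],None,fx=5,fy=5,interpolation=2);cv2.imwrite('pics/c2.png',b)
s=cv2.imread('pics/side0.png');cv2.imwrite('pics/c3.png',cv2.resize(s[160:240,230:370],None,fx=5.5,fy=5.5,interpolation=2))
E
```

```text
(no output)
```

View pics/c1.png

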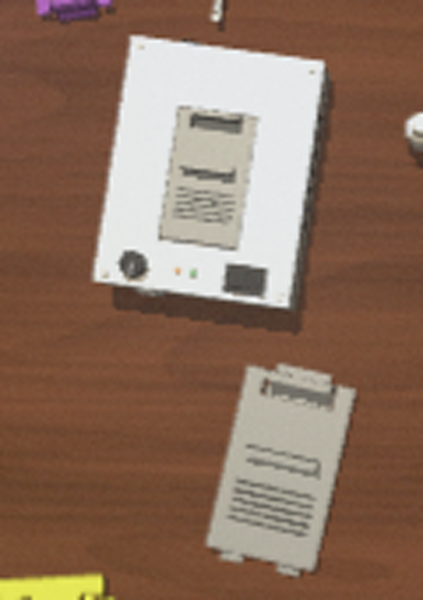

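View pics/c3.png

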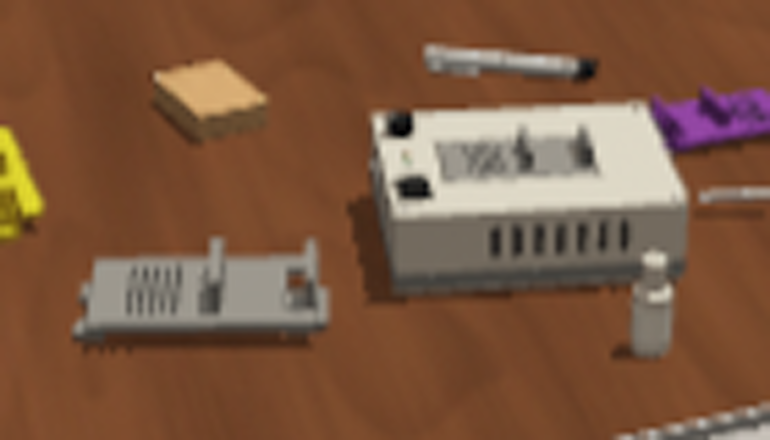

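The covers in the top view are: grey in the unit (264,186), a larger loose grey one (285,268), and the pink (382,100), purple (224,120) and yellow (211,314) ones. The crop confirms that the smaller grey one, seated flush in the unit with its +x end away from the robot, is the one meant. Next I measure the unit and the tray.

```bash
python3 - <<'E'
from h import *
z=load('top0');im=z['im'];hsv=cv2.cvtColor(im,cv2.COLOR_RGB2HSV)
m=((hsv[...,1]<25)&(hsv[...,2]>215)).astype(np.uint8)
def quad(m,box,h,nm):
    mm=np.zeros_like(m);x0,y0,x1,y1=box;mm[y0:y1,x0:x1]=m[y0:y1,x0:x1]
    cs,_=cv2.findContours(mm,cv2.RETR_EXTERNAL,cv2.CHAIN_APPROX_NONE);c=max(cs,key=cv2.contourArea)
    P=np.array([onplane(z,*p[0],h)[:2] for p in c],np.float32)
    r=cv2.minAreaRect(P*1000);print(nm,r, cv2.boxPoints(r).round(1).tolist());return c
quad(m,(225,140,305,225),.06,'unit')
g=((hsv[...,2]<205)&(hsv[...,2]>100)&(hsv[...,1]<60)).astype(np.uint8)
quad(g,(245,160,283,210),.06,'cover')
t=((hsv[...,1]<70)&(hsv[...,2]>120)).astype(np.uint8)
quad(t,(355,135,450,245),.016,'tray')
for n,u,v in(('unit top',285,160),('table',330,250),('tray floor',400,190),('tray',385,160),('tray',420,170)):print(n,pt(z,u,v))
for n,p in dict(bot=(325,172),lens=(424,217)).items():print(n,pt(z,*p))
E
```

```text
unit ((551.5846557617188, 168.3331298828125), (148.35684204101562, 188.11526489257812), 83.3355484008789) [[449.6000061035156, 105.5999984741211], [636.4000244140625, 83.69999694824219], [653.5999755859375, 231.10000610351562], [466.79998779296875, 252.89999389648438]]
cover ((546.0074462890625, 169.01068115234375), (62.842987060546875, 104.67366027832031), 83.46329498291016) [[490.3999938964844, 143.8000030517578], [594.4000244140625, 131.8000030517578], [601.5999755859375, 194.3000030517578], [497.6000061035156, 206.1999969482422]]
tray ((548.1837158203125, -208.10848999023438), (249.65103149414062, 192.2150115966797), 9.184906959533691) [[409.6000061035156, -133.1999969482422], [440.29998779296875, -322.8999938964844], [686.7000122070312, -283.1000061035156], [656.0999755859375, -93.30000305175781]]
unit top [0.61450852 0.11331273 0.06063071]
table [ 0.37547089 -0.01317123  0.00134139]
tray floor [ 0.54759867 -0.20551112  0.00099262]
tray [ 0.63091059 -0.1618695   0.00603788]
tray [ 0.60471995 -0.26023414  0.00589058]
bot [0.58448534 0.00496421 0.05880103]
lens [ 0.47275431 -0.27095912  0.01061065]
```

View pics/c2.png

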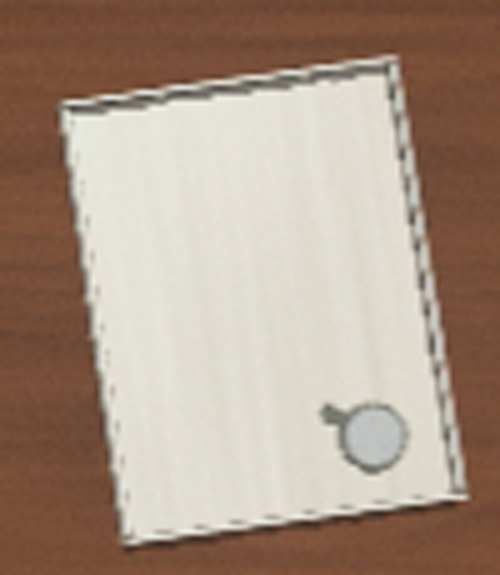

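```bash
cat >> h.py <<'E'
C0=np.array([.5466,.1689,.056]);YAW=np.deg2rad(-6.68)
def Rdown(yaw,flip=False): # tool x along yaw, z down
    y=yaw+(np.pi if flip else 0);x=np.array([np.cos(y),np.sin(y),0]);zz=np.array([0,0,-1.]);return np.c_[x,np.cross(zz,x),zz]
def go(P,R,ref=None):
    s=arm.observe() ; p,r=s['position'],Ro.from_rotvec(s['ee_rot']).as_matrix()
    if ref: p,r=ref
    print('shift',(r.T@(np.asarray(P)-p)/.5).round(4),'turn',(Ro.from_matrix(r.T@R).as_rotvec()/np.deg2rad(60)).round(4))
E
python3 - <<'E'
from h import *
s=arm.observe();print(Ro.from_rotvec(s['ee_rot']).as_matrix().round(3))
c=C0+Ro.from_euler('z',YAW).apply([.026,0,0]);print(c)
for f in(0,1): go([c[0],c[1],.17],Rdown(YAW,f))
E
```

```text
[[ 0.344  0.939 -0.   ]
 [ 0.939 -0.344 -0.001]
 [-0.001  0.    -1.   ]]
[0.57242349 0.16587557 0.056     ]
shift [-0.5441  0.9611  0.129 ] turn [9.0000e-04 9.0000e-04 1.2763e+00]
shift [-0.5441  0.9611  0.129 ] turn [-1.0000e-03  9.0000e-04 -1.7236e+00]
```

Emit:
play_rows([
  [[-0.27,0.48,0.03],[0,0,0.64],1],
  [[-0.27,0.48,0.03],[0,0,0.64],1],
  [[-0.27,0.48,0.03],[0,0,0.64],1],
  [[-0.27,0.48,0.03],[0,0,0.64],1],
  [[-0.27,0.48,0.03],[0,0,0.64],1],
  [[-0.27,0.48,0.03],[0,0,0.64],1],
  [[-0.27,0.48,0.03],[0,0,0.64],1],
  [[-0.27,0.48,0.03],[0,0,0.64],1],
], newtons=3)

```text
clock: 0.95
position: [0.3938, 0.3775, 0.2197]
ee_rot: [-3.024, -0.851, 0.001]
force: [0.3, 0.2, 0.5]
width: 1.002
```

```bash
python3 - <<'E'
from h import *
go([.572,.166,.17],Rdown(YAW));print(arm.observe()['joints'],arm.observe()['dq'])
E
```

```text
shift [0.0835 0.5469 0.0991] turn [-2.000e-04  3.000e-04  6.352e-01]
[-1.04562011  0.31948937  0.23951801  1.80358838 -0.08754441  1.02890269
 -0.22392839] [-0.02583444  0.00344114 -0.02928082 -0.00751054 -0.0031986  -0.00101094
 -0.00392269]
```

Emit:
play_rows([
  [[0.083,0.547,0.05],[0,0,0.635],1],
  [[0.083,0.547,0.05],[0,0,0.635],1],
  [[0.083,0.547,0.05],[0,0,0.635],1],
  [[0.083,0.547,0.05],[0,0,0.635],1],
  [[0.083,0.547,0.05],[0,0,0.635],1],
  [[0.083,0.547,0.05],[0,0,0.635],1],
  [[0.083,0.547,0.099],[0,0,0.635],1],
  [[0.083,0.547,0.099],[0,0,0.635],1],
  [[0.083,0.547,0.099],[0,0,0.635],1],
])

```text
clock: 1.85
position: [0.571, 0.1682, 0.1699]
ee_rot: [-3.136, 0.176, 0.003]
force: [-0.1, 0.5, -0.7]
width: 1.003
```

```bash
python3 - <<'E'
from h import *
go([.572,.166,.17],Rdown(YAW));s=arm.observe();print(s['joints'],s['dq'],s['position'],s['force'])
snap('wrist','w1');snap('top','t1')
E
```

```text
shift [ 0.0024  0.0042 -0.0002] turn [-0.      0.0018  0.004 ]
[-0.68460883  0.46748612  0.4412146   1.75355522 -0.23566585  0.97469862
 -0.2636581 ] [-0.00653156 -0.0217519   0.00992506 -0.01612627  0.00452157  0.00220567
  0.00285807] [0.57103319 0.1682137  0.16989674] [-0.14286919  0.50292275 -0.6585982 ]
```

View pics/w1.png

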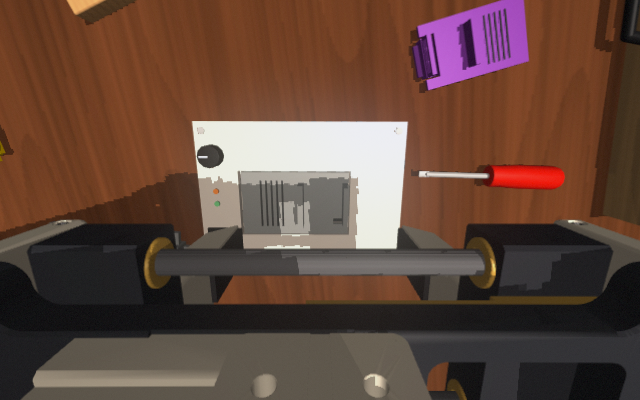

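```bash
python3 - <<'E'
from h import *
a=cv2.imread('pics/w1.png')
cv2.imwrite('pics/c4.png',cv2.resize(a[110:255,180:420],None,fx=3.3,fy=3.3,interpolation=2))
E
```

```text
(no output)
```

View pics/c4.png

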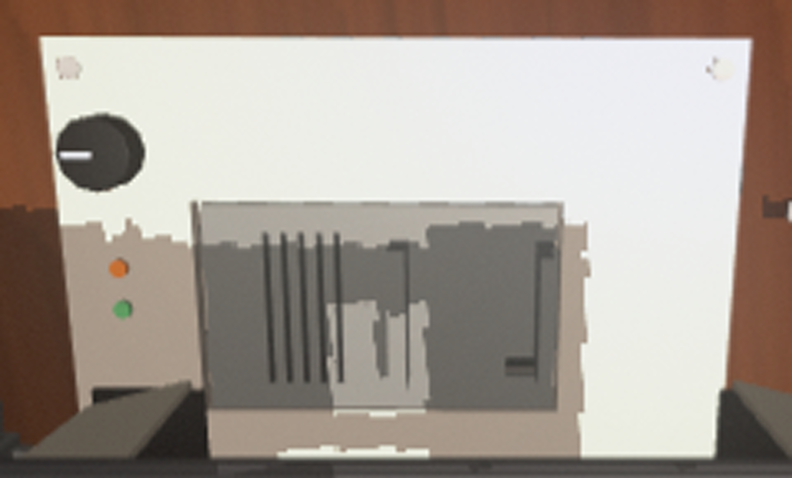

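```bash
python3 - <<'E'
from h import *
z=load('w1')
f=lambda c:(180+c[0]/3.3,110+c[1]/3.3)
Q={}
for n,c in dict(uTL=(40,38),uTR=(750,38),TL=(193,203),TR=(563,204),BL=(208,408),BR=(557,408)).items():
    Q[n]=onplane(z,*f(c),.06)[:2];print(n,Q[n].round(4))
R=lambda v:np.array([[np.cos(YAW),np.sin(YAW)],[-np.sin(YAW),np.cos(YAW)]])@v
print('c',np.mean([Q[k] for k in('TL','TR','BL','BR')],0),'yaw',[np.degrees(np.arctan2(*(Q[b]-Q[a])[::-1])) for a,b in(('uTL','uTR'),('TL','TR'),('BL','BR'))])
for k in Q: print(k,(R(Q[k]-C0[:2])*1000).round(1))
zt=load('t1');im=zt['im']
print(z['R'].T@-z['t'])
E
```

```text
uTL [0.4665 0.2525]
uTR [0.6551 0.2314]
TL [0.499  0.2043]
TR [0.6017 0.1925]
BL [0.4924 0.1438]
BR [0.5948 0.1323]
c [0.54697934 0.16822732] yaw [np.float64(-6.402783695387866), np.float64(-6.543599071150375), np.float64(-6.371341745931554)]
uTL [-89.3  73.8]
uTR [100.5  74.7]
TL [-51.3  29.6]
TR [52.  29.9]
BL [-50.9 -31.3]
BR [ 52.1 -30.7]
[0.57812015 0.23397596 0.31991629]
```

```bash
sed -i 's/^C0=.*/C0=np.array([.547,.1685,.056]);YAW=np.deg2rad(-6.5)/' h.py; python3 - <<'E'
from h import *
c=C0+Ro.from_euler('z',YAW).apply([.0255,0,0]);print(c)
go([c[0],c[1],.09],Rdown(YAW))
E
```

```text
[0.57233608 0.16561332 0.056     ]
shift [0.0015 0.0049 0.1619] turn [-0.0009 -0.0003  0.0008]
```

Emit:
play_rows([
  [[0.0015,0.0049,0.06],[0,0,0],1],
  [[0.0015,0.0049,0.12],[0,0,0],1],
  [[0.0015,0.0049,0.16],[0,0,0],1],
  [[0.0015,0.0049,0.16],[0,0,0],1],
  [[0.0015,0.0049,0.16],[0,0,0],1],
  [[0.0015,0.0049,0.16],[0,0,0],1],
])

```text
clock: 2.55
position: [0.5735, 0.1643, 0.092]
ee_rot: [-3.135, 0.18, -0.004]
force: [-0.8, -0.2, 0.4]
width: 1.001
```

```bash
python3 - <<'E'
from h import *
c=C0+Ro.from_euler('z',YAW).apply([.0255,0,0])
go([c[0],c[1],.071],Rdown(YAW));s=arm.observe();print(s['position'],s['force'])
snap('wrist','w2');snap('side','s2')
a=cv2.imread('pics/w2.png');b=cv2.imread('pics/s2.png')
cv2.imwrite('pics/c5.png',np.vstack([cv2.resize(a[80:260,160:480],(640,360)),cv2.resize(b[150:230,270:400],(390,240))[:, :].copy() if 0 else cv2.resize(b[160:220,270:430],(640,240))]))
E
```

```text
shift [-0.0027 -0.0022  0.0419] turn [-0.0013 -0.0022 -0.0012]
[0.57352328 0.16434404 0.09197645] [-0.78118168 -0.17354141  0.44804341]
```

View pics/c5.png

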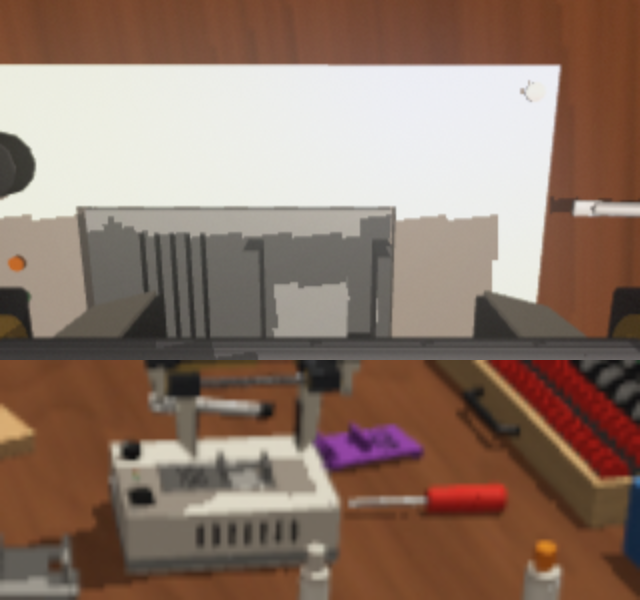

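The fingers straddle both uprights: rib face at about u=262 of the crop, tab at about u=385, jaws at 160 and 475. I go down to the working height.

Emit:
play_rows([
  [[-0.0025,-0.002,0.015],[0,0,0],1],
  [[-0.0025,-0.002,0.03],[0,0,0],1],
  [[-0.0025,-0.002,0.04],[0,0,0],1],
  [[-0.0025,-0.002,0.04],[0,0,0],1],
  [[-0.0025,-0.002,0.04],[0,0,0],1],
  [[-0.0025,-0.002,0.04],[0,0,0],1],
  [[-0.0025,-0.002,0.04],[0,0,0],1],
])

```text
clock: 3.35
position: [0.5716, 0.1648, 0.0704]
ee_rot: [-3.136, 0.181, -0.001]
force: [-0.0, -0.2, 0.7]
width: 0.999
```

```bash
python3 - <<'E'
from h import *
c=C0+Ro.from_euler('z',YAW).apply([.0255,0,0])
for i in range(3):
    go([c[0],c[1],.071],Rdown(YAW));s=arm.observe();print(s['clock'],s['position'],s['force'],s['dq'].round(4))
    if i<2: eyes.get_image('top')
E
```

```text
shift [ 0.0013 -0.0019 -0.0011] turn [-0.0002 -0.0003 -0.0018]
3.35 [0.5715815  0.16476111 0.07044351] [-0.00549962 -0.17614125  0.71139875] [-0.0009  0.0012  0.0001  0.0012 -0.0007 -0.0006 -0.0014]
shift [ 0.0013 -0.0019 -0.0011] turn [-0.0002 -0.0004 -0.0018]
3.4 [0.57156773 0.16476761 0.07044801] [-0.35376372 -0.18713806  0.52815038] [-0.0018 -0.0022  0.0016  0.0008 -0.      0.0007 -0.0014]
shift [ 0.0014 -0.0018 -0.0011] turn [-0.0002 -0.0003 -0.0017]
3.45 [0.57153874 0.1647926  0.07042974] [-0.23260366 -0.05939646  0.23889737] [ 0.0005 -0.0005 -0.0037 -0.0005  0.0017 -0.002   0.0022]
```

Emit:
play_rows([
  [[0,0,0],[0,0,0],0.3],
  [[0,0,0],[0,0,0],0.2],
  [[0,0,0],[0,0,0],0.2],
  [[0,0,0],[0,0,0],0.2],
  [[0,0,0],[0,0,0],0.15],
  [[0,0,0],[0,0,0],0.15],
], newtons=3)

```text
clock: 4.05
position: [0.5714, 0.1648, 0.0702]
ee_rot: [-3.136, 0.181, -0.0]
force: [0.7, -0.2, 0.6]
width: 0.583
```

Emit:
play_rows([
  [[0,0,0],[0,0,0],0.12],
  [[0,0,0],[0,0,0],0.1],
  [[0,0,0],[0,0,0],0.08],
  [[0,0,0],[0,0,0],0.08],
])

```text
clock: 4.45
position: [0.5714, 0.1648, 0.0702]
ee_rot: [-3.136, 0.181, -0.0]
force: [-0.3, -0.1, 0.8]
width: 0.541
```

Emit:
play_rows([
  [[0,0,0],[0,0,0],0.07],
  [[0,0,0],[0,0,0],0.06],
  [[0,0,0],[0,0,0],0.05],
  [[0,0,0],[0,0,0],0.05],
])

```text
clock: 4.85
position: [0.5714, 0.1648, 0.0702]
ee_rot: [-3.136, 0.181, -0.0]
force: [0.5, 0.1, 0.3]
width: 0.526
```

Emit:
play_rows([
  [[0,0,0],[0,0,0],0.04],
  [[0,0,0],[0,0,0],0.03],
  [[0,0,0],[0,0,0],0.02],
  [[0,0,0],[0,0,0],0.02],
])

```text
clock: 5.25
position: [0.5715, 0.1648, 0.0702]
ee_rot: [-3.136, 0.181, -0.0]
force: [-0.9, -0.6, 0.0]
width: 0.513
```

Emit:
play_rows([
  [[0,0,0],[0,0,0],0.01],
  [[0,0,0],[0,0,0],0.0],
  [[0,0,0],[0,0,0],0.0],
])

```text
clock: 5.55
position: [0.5716, 0.1648, 0.0703]
ee_rot: [-3.136, 0.181, -0.001]
force: [0.0, -0.5, 0.4]
width: 0.498
```

Emit:
play_rows([
  [[0,0,0],[0,0,0],-0.01],
  [[0,0,0],[0,0,0],-0.02],
  [[0,0,0],[0,0,0],-0.02],
])

```text
clock: 5.85
position: [0.5718, 0.1647, 0.0704]
ee_rot: [-3.136, 0.181, -0.001]
force: [2.7, -0.1, 0.9]
width: 0.489
```

Emit:
play_rows([
  [[0,0,0],[0,0,0],-0.03],
  [[0,0,0],[0,0,0],-0.04],
  [[0,0,0],[0,0,0],-0.04],
])

```text
clock: 6.15
position: [0.5715, 0.1648, 0.0703]
ee_rot: [-3.136, 0.181, -0.001]
force: [2.0, 0.3, 0.6]
width: 0.482
```

Emit:
play_rows([
  [[0,0,0],[0,0,0],-0.06],
  [[0,0,0],[0,0,0],-0.08],
  [[0,0,0],[0,0,0],-0.08],
])

```text
clock: 6.45
position: [0.5715, 0.1648, 0.0703]
ee_rot: [-3.136, 0.181, -0.0]
force: [2.7, 0.0, -0.3]
width: 0.483
```

Emit:
play_rows([
  [[0,0,0],[0,0,0],-0.2],
  [[0,0,0],[0,0,0],-0.2],
  [[0,0,0],[0,0,0],-0.2],
], newtons=5)

```text
clock: 6.75
position: [0.5713, 0.1648, 0.0703]
ee_rot: [-3.136, 0.181, 0.0]
force: [1.6, 0.3, 3.1]
width: 0.479
```

Emit:
play_rows([
  [[0,0,0],[0,0,0],-0.2],
  [[0,0,0],[0,0,0],-0.2],
  [[0,0,0],[0,0,0],-0.2],
], newtons=7)

```text
clock: 7.05
position: [0.5711, 0.1648, 0.0703]
ee_rot: [-3.136, 0.181, 0.001]
force: [1.2, -0.6, 4.2]
width: 0.477
```

Emit:
play_rows([
  [[0,0,0],[0,0,0],-0.2],
  [[0,0,0],[0,0,0],-0.2],
  [[0,0,0],[0,0,0],-0.2],
], newtons=9)

```text
clock: 7.35
position: [0.5709, 0.1648, 0.0703]
ee_rot: [-3.136, 0.181, 0.001]
force: [-0.7, 0.3, 5.5]
width: 0.471
```

Emit:
play_rows([
  [[0,0,0],[0,0,0],-0.2],
  [[0,0,0],[0,0,0],-0.2],
  [[0,0,0],[0,0,0],-0.2],
  [[0,0,0],[0,0,0],-0.2],
], newtons=11)

```text
clock: 7.75
position: [0.5707, 0.1649, 0.0703]
ee_rot: [-3.136, 0.181, 0.002]
force: [-2.0, 0.8, 5.8]
width: 0.461
```

Emit:
play_rows([
  [[0,0,0],[0,0,0],-0.2],
  [[0,0,0],[0,0,0],-0.2],
  [[0,0,0],[0,0,0],-0.2],
  [[0,0,0],[0,0,0],-0.2],
], newtons=12.5)

```text
clock: 8.15
position: [0.5705, 0.1649, 0.0702]
ee_rot: [-3.136, 0.181, 0.003]
force: [-2.2, -0.0, 6.4]
width: 0.454
```

```bash
python3 - <<'E'
from h import *
for i in range(2):
    s=arm.observe();print({k:np.round(s[k],4) for k in('clock','position','force','ft_torque','width')});snap(('wrist','side')[i],'p%d'%i)
a=cv2.imread('pics/p0.png');b=cv2.imread('pics/p1.png')
cv2.imwrite('pics/c6.png',np.vstack([cv2.resize(a[100:260,160:480],(640,320)),cv2.resize(b[165:225,280:380],(440,264))if 0 else cv2.resize(b[170:220,270:390],(640,266))]))
E
```

```text
{'clock': np.float64(8.15), 'position': array([0.5705, 0.1649, 0.0702]), 'force': array([-2.2302, -0.0187,  6.4336]), 'ft_torque': array([-0.133 ,  0.5451, -0.0018]), 'width': np.float64(0.4545)}
{'clock': np.float64(8.2), 'position': array([0.5705, 0.1649, 0.0702]), 'force': array([-2.7662, -0.438 ,  7.9519]), 'ft_torque': array([-0.0821,  0.6592, -0.0452]), 'width': np.float64(0.4576)}
```

View pics/c6.png

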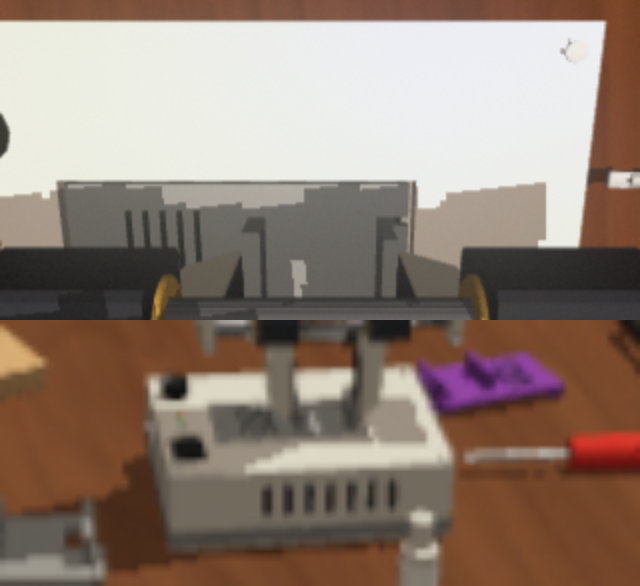

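Emit:
play_rows([
  [[-0.001,0,-0.001],[0,0,0],-0.2],
  [[-0.002,0,-0.002],[0,0,0],-0.2],
  [[-0.002,0,-0.002],[0,0,0],-0.2],
  [[-0.002,0,-0.002],[0,0,0],-0.2],
])

```text
clock: 8.65
position: [0.5702, 0.1649, 0.071]
ee_rot: [3.136, -0.181, -0.001]
force: [0.4, -0.8, -1.1]
width: 0.448
```

Emit:
play_rows([
  [[-0.001,0,0],[0,0,0],-0.2],
  [[-0.001,0,0],[0,0,0],-0.2],
  [[-0.001,0,0],[0,0,0],-0.2],
  [[-0.001,0,0],[0,0,0],-0.2],
], newtons=14)

```text
clock: 9.05
position: [0.5699, 0.1649, 0.0712]
ee_rot: [3.136, -0.181, 0.0]
force: [1.1, -0.2, -1.5]
width: 0.445
```

```bash
python3 - <<'E'
from h import *
s=arm.observe();print({k:np.round(s[k],4) for k in('clock','position','force','ft_torque','width')})
# tilt plan about lug line; tool x ~ cover x, tool y ~ -cover y, tool z down
r=Ro.from_matrix
p=s['position'];Rm=Ro.from_rotvec(s['ee_rot']).as_matrix()
piv=C0+Ro.from_euler('z',YAW).apply([-.054,0,-.004]); 
d=Rm.T@(piv-p);d[1]=0;print('piv in tool',d)
for a in (1,2,3,4,6,8,10,12,14):
    th=np.deg2rad(a); q=Ro.from_rotvec([0,th,0]) # tool y = -cover y : rotation about +tool y
    sh=d-q.apply(d); print(a,(sh/.5).round(4),'turn',round(a/60,4))
E
```

```text
{'clock': np.float64(9.05), 'position': array([0.5699, 0.1649, 0.0712]), 'force': array([ 1.0663, -0.171 , -1.4696]), 'ft_torque': array([-0.1415, -0.2519,  0.0352]), 'width': np.float64(0.4446)}
piv in tool [-0.07718657  0.          0.01921275]
1 [-0.0007  0.     -0.0027] turn 0.0167
2 [-0.0014  0.     -0.0054] turn 0.0333
3 [-0.0022  0.     -0.008 ] turn 0.05
4 [-0.0031  0.     -0.0107] turn 0.0667
6 [-0.0049  0.     -0.0159] turn 0.1
8 [-0.0069  0.     -0.0211] turn 0.1333
10 [-0.009   0.     -0.0262] turn 0.1667
12 [-0.0114  0.     -0.0313] turn 0.2
14 [-0.0139  0.     -0.0362] turn 0.2333
```

Emit:
play_rows([
  [[-0.0003,0,-0.0013],[0,0.008,0],-0.2],
  [[-0.0007,0,-0.0027],[0,0.0167,0],-0.2],
  [[-0.0007,0,-0.0027],[0,0.0167,0],-0.2],
  [[-0.0007,0,-0.0027],[0,0.0167,0],-0.2],
])

```text
clock: 9.45
position: [0.5695, 0.165, 0.0727]
ee_rot: [3.135, -0.181, 0.028]
force: [1.4, 0.3, -1.1]
width: 0.446
```

Emit:
play_rows([
  [[-0.0004,0,-0.0013],[0,0.008,0],-0.2],
  [[-0.0007,0,-0.0027],[0,0.0167,0],-0.2],
  [[-0.0011,0,-0.004],[0,0.025,0],-0.2],
  [[-0.0015,0,-0.0054],[0,0.0333,0],-0.2],
  [[-0.0015,0,-0.0054],[0,0.0333,0],-0.2],
  [[-0.0015,0,-0.0054],[0,0.0333,0],-0.2],
])

```text
clock: 10.05
position: [0.5688, 0.1651, 0.0754]
ee_rot: [3.132, -0.181, 0.082]
force: [1.4, -0.8, -0.8]
width: 0.447
```

```bash
python3 - <<'E'
from h import *
s=arm.observe();print({k:np.round(s[k],4) for k in('clock','position','force','ft_torque','width')});snap('wrist','q0');snap('side','q1')
a=cv2.imread('pics/q0.png');b=cv2.imread('pics/q1.png')
cv2.imwrite('pics/c7.png',np.vstack([cv2.resize(a[100:260,160:480],(640,320)),cv2.resize(b[170:220,270:390],(640,266))]))
E
```

```text
{'clock': np.float64(10.05), 'position': array([0.5688, 0.1651, 0.0754]), 'force': array([ 1.4493, -0.7663, -0.7514]), 'ft_torque': array([-0.2572, -0.1599,  0.0422]), 'width': np.float64(0.4469)}
```

View pics/c7.png

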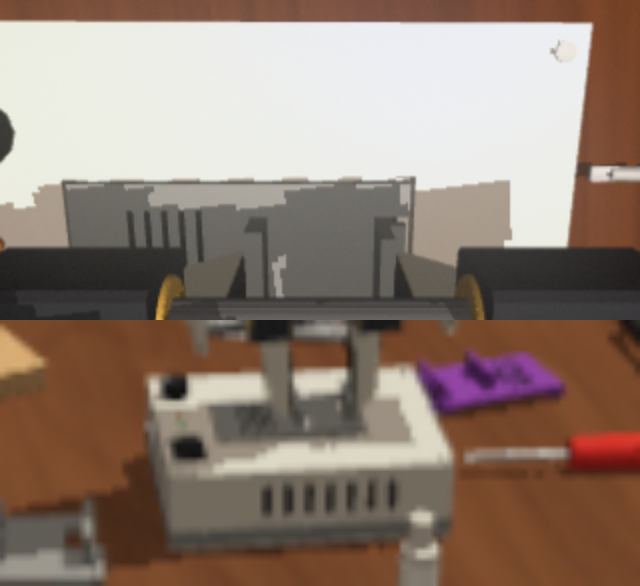

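Emit:
play_rows([
  [[-0.0014,0,-0.0054],[0,0.0333,0],-0.2],
  [[-0.0031,0,-0.0107],[0,0.0667,0],-0.2],
  [[-0.004,0,-0.0133],[0,0.0833,0],-0.2],
  [[-0.004,0,-0.0133],[0,0.0833,0],-0.2],
  [[-0.004,0,-0.0133],[0,0.0833,0],-0.2],
])

```text
clock: 10.65
position: [0.5665, 0.1653, 0.0818]
ee_rot: [3.121, -0.18, 0.217]
force: [1.7, -1.5, -1.1]
width: 0.447
```

```bash
python3 - <<'E'
from h import *
s=arm.observe();print({k:np.round(s[k],4) for k in('clock','position','force','ft_torque','width')});snap('wrist','r0');snap('side','r1')
a=cv2.imread('pics/r0.png');b=cv2.imread('pics/r1.png')
cv2.imwrite('pics/c8.png',np.vstack([cv2.resize(a[100:260,160:480],(640,320)),cv2.resize(b[170:220,270:390],(640,266))]))
E
```

```text
{'clock': np.float64(10.65), 'position': array([0.5665, 0.1653, 0.0818]), 'force': array([ 1.7066, -1.4534, -1.052 ]), 'ft_torque': array([-0.281 , -0.1436,  0.0202]), 'width': np.float64(0.4471)}
```

View pics/c8.png

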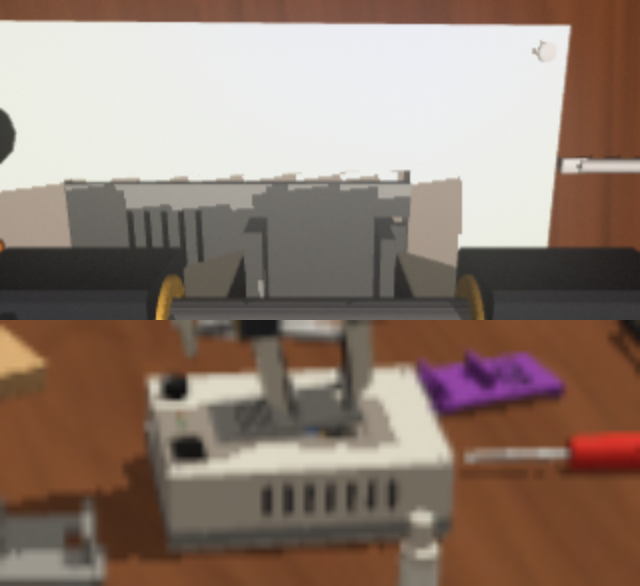

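Emit:
play_rows([
  [[-0.0014,0,-0.0054],[0,0.0333,0],-0.2],
  [[-0.0031,0,-0.0107],[0,0.0667,0],-0.2],
  [[-0.004,0,-0.0133],[0,0.0833,0],-0.2],
  [[-0.004,0,-0.0133],[0,0.0833,0],-0.2],
  [[-0.004,0,-0.0133],[0,0.0833,0],-0.2],
])

```text
clock: 11.25
position: [0.5636, 0.1656, 0.0881]
ee_rot: [3.103, -0.179, 0.352]
force: [1.0, -1.2, -0.9]
width: 0.445
```

```bash
python3 - <<'E'
from h import *
s=arm.observe();print({k:np.round(s[k],4) for k in('clock','position','force','ft_torque','width')})
Rm=Ro.from_rotvec(s['ee_rot']).as_matrix();print(np.degrees(np.arcsin(Rm[2,0])))
u=np.array([np.cos(YAW),np.sin(YAW),0])
for d,h in((4,0),(8,0.3),(12,1),(12,5),(12,25)): print(d,h,(Rm.T@(u*d+[0,0,h])/500).round(4))
E
```

```text
{'clock': np.float64(11.25), 'position': array([0.5636, 0.1656, 0.0881]), 'force': array([ 1.0387, -1.1549, -0.8965]), 'ft_torque': array([-0.3203,  0.0532,  0.0385]), 'width': np.float64(0.4451)}
12.956381411088442
4 0 [ 0.0078 -0.      0.0018]
8 0.3 [ 0.0157 -0.      0.003 ]
12 1 [ 0.0238 -0.      0.0034]
12 5 [ 0.0256 -0.     -0.0044]
12 25 [ 0.0346 -0.     -0.0433]
```

Emit:
play_rows([
  [[0.0039,0,0.0009],[0,0,0],-0.2],
  [[0.0078,0,0.0018],[0,0,0],-0.2],
  [[0.0117,0,0.0025],[0,0,0],-0.2],
  [[0.0157,0,0.003],[0,0,0],-0.2],
  [[0.0157,0,0.003],[0,0,0],-0.2],
])

```text
clock: 11.75
position: [0.5718, 0.1647, 0.0884]
ee_rot: [3.103, -0.179, 0.354]
force: [-0.3, 1.2, -0.6]
width: 0.447
```

Emit:
play_rows([
  [[0.004,0,0.0005],[0,0,0],-0.2],
  [[0.008,0,0.0005],[0,0,0],-0.2],
  [[0.008,0,0.0005],[0,0,0],-0.2],
])

```text
clock: 12.05
position: [0.5758, 0.1643, 0.0892]
ee_rot: [3.103, -0.179, 0.354]
force: [0.3, 0.3, -0.0]
width: 0.447
```

```bash
python3 - <<'E'
from h import *
s=arm.observe();print({k:np.round(s[k],4) for k in('clock','position','force','ft_torque','width')})
Rm=Ro.from_rotvec(s['ee_rot']).as_matrix()
u=np.array([np.cos(YAW),np.sin(YAW),0])
for d,h in((1,4),(2,10),(2,60)): print(d,h,(Rm.T@(u*d+[0,0,h])/500).round(4))
snap('wrist','v0');snap('side','v1')
a=cv2.imread('pics/v0.png');b=cv2.imread('pics/v1.png')
cv2.imwrite('pics/c9.png',np.vstack([cv2.resize(a[100:260,160:480],(640,320)),cv2.resize(b[170:220,270:390],(640,266))]))
E
```

```text
{'clock': np.float64(12.05), 'position': array([0.5758, 0.1643, 0.0892]), 'force': array([ 0.2574,  0.3344, -0.0242]), 'ft_torque': array([-0.0285,  0.3905, -0.0374]), 'width': np.float64(0.447)}
1 4 [ 0.0038 -0.     -0.0073]
2 10 [ 0.0084 -0.     -0.0186]
2 60 [ 0.0309 -0.     -0.116 ]
```

View pics/c9.png

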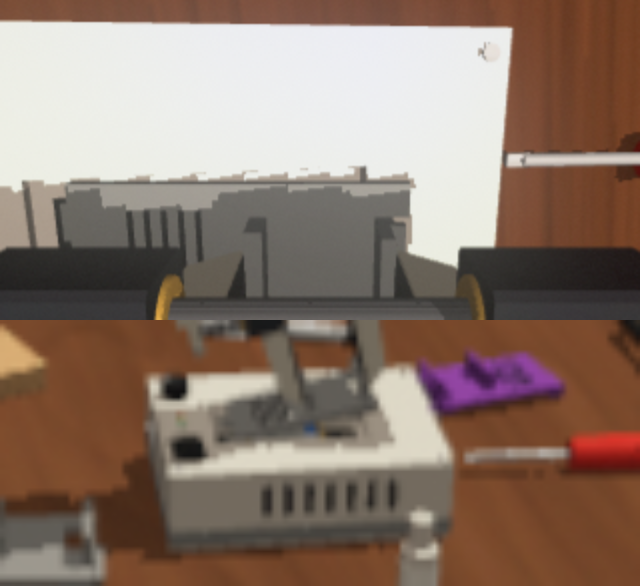

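The cover is drawn about 12 mm to +x. A gap now shows at its -x end (wrist crop u about 25 to 60), and the side view shows the cells beneath. Next I lift it.

Emit:
play_rows([
  [[0.0038,0,-0.0073],[0,0,0],-0.2],
  [[0.0084,0,-0.0186],[0,0,0],-0.2],
  [[0.015,0,-0.045],[0,0,0],-0.2],
  [[0.023,0,-0.08],[0,0,0],-0.2],
  [[0.031,0,-0.116],[0,0,0],-0.2],
  [[0.031,0,-0.116],[0,0,0],-0.2],
  [[0.031,0,-0.116],[0,0,0],-0.2],
])

```text
clock: 12.85
position: [0.5776, 0.1643, 0.1495]
ee_rot: [3.104, -0.179, 0.355]
force: [-1.3, -0.3, -1.5]
width: 0.443
```

```bash
python3 - <<'E'
from h import *
s=arm.observe();print({k:np.round(s[k],4) for k in('clock','position','force','ft_torque','width')})
# grip offset: TCP in cover frame ~ (25,0,~15); target
tgt=np.array([.5646,-.185,0]);c=tgt+Ro.from_euler('z',YAW).apply([.025,0,0]);print(c)
go([c[0],c[1],.14],Rdown(YAW))
snap('side','x1');snap('wrist','x0')
a=cv2.imread('pics/x0.png');b=cv2.imread('pics/x1.png')
cv2.imwrite('pics/c10.png',np.vstack([cv2.resize(a[100:260,160:480],(640,320)),cv2.resize(b[150:220,270:390],(480,280)).copy() if 0 else cv2.resize(b[140:215,270:400],(461,266),interpolation=2).repeat(1,1) if 0 else cv2.resize(b[150:217,260:421],(640,266))]))
E
```

```text
{'clock': np.float64(12.85), 'position': array([0.5776, 0.1643, 0.1495]), 'force': array([-1.3429, -0.3185, -1.5415]), 'ft_torque': array([-0.0804,  0.3626,  0.0435]), 'width': np.float64(0.4433)}
[ 0.5894393  -0.18783008  0.        ]
shift [0.0975 0.697  0.0414] turn [-0.0007 -0.2173 -0.0016]
```

View pics/c10.png

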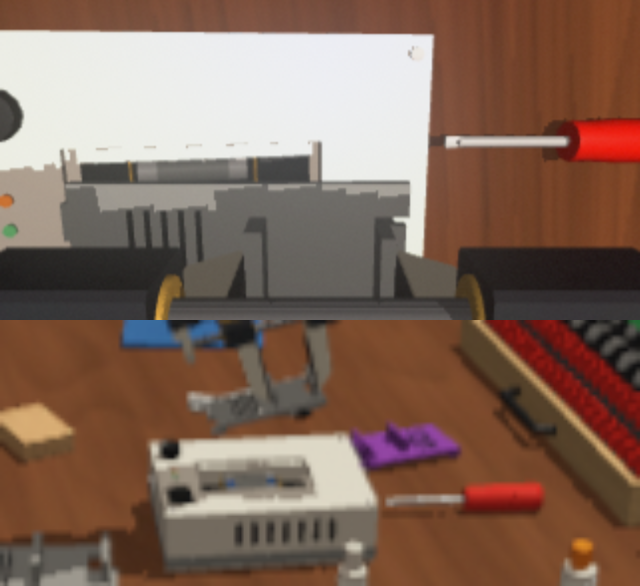

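Emit:
play_rows([
  [[0.005,0.03,0.002],[0,-0.03,0],-0.2],
  [[0.015,0.1,0.006],[0,-0.07,0],-0.2],
  [[0.025,0.18,0.01],[0,-0.11,0],-0.2],
  [[0.037,0.26,0.015],[0,-0.15,0],-0.2],
  [[0.049,0.34,0.02],[0,-0.18,0],-0.2],
  [[0.06,0.42,0.025],[0,-0.2,0],-0.2],
  [[0.071,0.5,0.03],[0,-0.217,0],-0.2],
  [[0.08,0.57,0.034],[0,-0.217,0],-0.2],
  [[0.09,0.64,0.038],[0,-0.217,0],-0.2],
  [[0.095,0.68,0.041],[0,-0.217,0],-0.2],
])

```text
clock: 13.95
position: [0.5878, -0.1834, 0.1388]
ee_rot: [3.135, -0.186, -0.003]
force: [-0.3, -0.1, -0.6]
width: 0.45
```

```bash
python3 - <<'E'
from h import *
s=arm.observe();print({k:np.round(s[k],4) for k in('clock','position','force','width')})
go([.5894,-.1878,.06],Rdown(YAW))
E
```

```text
{'clock': np.float64(13.95), 'position': array([ 0.5878, -0.1834,  0.1388]), 'force': array([-0.3355, -0.0568, -0.5798]), 'width': np.float64(0.45)}
shift [0.0044 0.0081 0.1575] turn [ 0.0015  0.0017 -0.0051]
```

Emit:
play_rows([
  [[0.004,0.008,0.03],[0,0,0],-0.2],
  [[0.004,0.008,0.07],[0,0,0],-0.2],
  [[0.004,0.008,0.11],[0,0,0],-0.2],
  [[0.004,0.008,0.15],[0,0,0],-0.2],
  [[0.004,0.008,0.18],[0,0,0],-0.2],
  [[0.004,0.008,0.19],[0,0,0],-0.2],
  [[0.004,0.008,0.19],[0,0,0],-0.2],
  [[0.004,0.008,0.19],[0,0,0],-0.2],
])

```text
clock: 14.75
position: [0.5908, -0.1837, 0.0452]
ee_rot: [3.136, -0.181, 0.0]
force: [-0.2, 0.4, -1.6]
width: 0.443
```

```bash
python3 - <<'E'
from h import *
s=arm.observe();print({k:np.round(s[k],4) for k in('clock','position','force','width')})
go([.5894,-.1878,.0285],Rdown(YAW))
snap('side','y1');snap('wrist','y0')
a=cv2.imread('pics/y0.png');b=cv2.imread('pics/y1.png')
cv2.imwrite('pics/c11.png',np.vstack([cv2.resize(a[60:260,120:520],(640,320)),cv2.resize(b[215:285,290:460],(640,264))]))
E
```

```text
{'clock': np.float64(14.75), 'position': array([ 0.5908, -0.1837,  0.0452]), 'force': array([-0.2431,  0.3719, -1.5924]), 'width': np.float64(0.4431)}
shift [-0.0019  0.0085  0.0334] turn [ 0.     -0.0003 -0.0016]
```

View pics/c11.png

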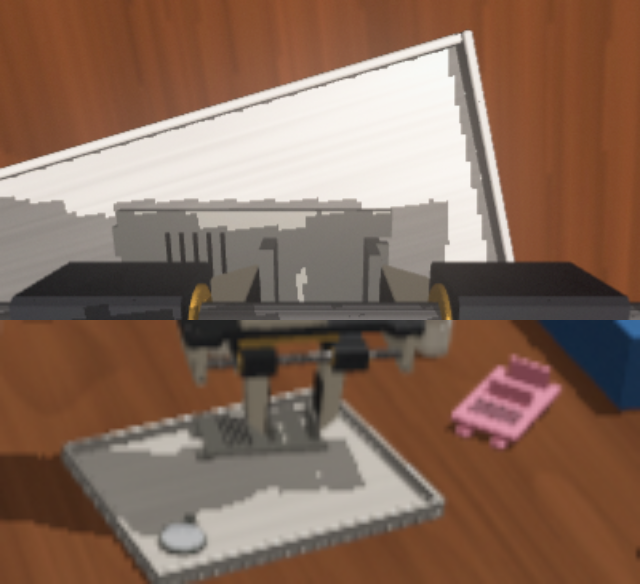

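The cover is level, over the free part of the tray and clear of the rim and the lens. I lower it slowly.

Emit:
play_rows([
  [[0,0.004,0.008],[0,0,0],-0.2],
  [[0,0.008,0.016],[0,0,0],-0.2],
  [[0,0.008,0.022],[0,0,0],-0.2],
  [[0,0.008,0.028],[0,0,0],-0.2],
  [[0,0.008,0.03],[0,0,0],-0.2],
  [[0,0.008,0.03],[0,0,0],-0.2],
])

```text
clock: 15.45
position: [0.5898, -0.1876, 0.0295]
ee_rot: [-3.136, 0.181, 0.001]
force: [0.1, 0.3, -0.5]
width: 0.443
```

Emit:
play_rows([
  [[0,0,0.001],[0,0,0],-0.2],
  [[0,0,0.002],[0,0,0],-0.2],
  [[0,0,0.002],[0,0,0],-0.2],
])

```text
clock: 15.75
position: [0.59, -0.1877, 0.0288]
ee_rot: [-3.136, 0.181, 0.0]
force: [-0.3, 0.3, -0.8]
width: 0.443
```

Emit:
play_rows([
  [[0,0,0.001],[0,0,0],-0.2],
  [[0,0,0.002],[0,0,0],-0.2],
  [[0,0,0.002],[0,0,0],-0.2],
])

```text
clock: 16.05
position: [0.5899, -0.1877, 0.0277]
ee_rot: [-3.136, 0.181, 0.001]
force: [-0.3, -0.2, -0.7]
width: 0.447
```

Emit:
play_rows([
  [[0,0,0.001],[0,0,0],-0.2],
  [[0,0,0.002],[0,0,0],-0.2],
  [[0,0,0.002],[0,0,0],-0.2],
])

```text
clock: 16.35
position: [0.59, -0.1877, 0.0268]
ee_rot: [-3.136, 0.181, 0.0]
force: [-0.4, -0.6, 1.2]
width: 0.447
```

Emit:
play_rows([
  [[0,0,0.001],[0,0,0],-0.2],
  [[0,0,0.001],[0,0,0],-0.2],
  [[0,0,0.001],[0,0,0],-0.2],
])

```text
clock: 16.65
position: [0.59, -0.1877, 0.0267]
ee_rot: [-3.136, 0.181, 0.0]
force: [-2.6, 0.9, 4.4]
width: 0.44
```

Contact with the floor is felt at 4 N. I release gradually.

Emit:
play_rows([
  [[0,0,0],[0,0,0],-0.09],
  [[0,0,0],[0,0,0],-0.06],
  [[0,0,0],[0,0,0],-0.03],
  [[0,0,0],[0,0,0],0.0],
  [[0,0,0],[0,0,0],0.05],
  [[0,0,0],[0,0,0],0.12],
  [[0,0,0],[0,0,0],0.2],
  [[0,0,0],[0,0,0],0.3],
  [[0,0,0],[0,0,0],0.3],
])

```text
clock: 17.55
position: [0.59, -0.1877, 0.0262]
ee_rot: [-3.136, 0.181, 0.001]
force: [0.1, -0.0, 0.4]
width: 0.643
```

Emit:
play_rows([
  [[0,0,-0.005],[0,0,0],0.3],
  [[0,0,-0.02],[0,0,0],0.3],
  [[0,0,-0.05],[0,0,0],0.3],
  [[0,0,-0.1],[0,0,0],0.3],
  [[0,0,-0.17],[0,0,0],0.3],
  [[0,0,-0.25],[0,0,0],0.3],
  [[0,0,-0.3],[0,0,0],0.3],
  [[0,0,-0.3],[0,0,0],0.3],
])

```text
clock: 18.35
position: [0.5922, -0.1889, 0.1818]
ee_rot: [3.135, -0.181, 0.012]
force: [-0.4, 0.5, 0.0]
width: 0.648
```

```bash
python3 - <<'E'
from h import *
s=arm.observe();print({k:np.round(s[k],4) for k in('clock','position','force','width')})
snap('side','e1');snap('wrist','e0');snap('top','e2')
a=cv2.imread('pics/e0.png');b=cv2.imread('pics/e1.png');t=cv2.imread('pics/e2.png')
cv2.imwrite('pics/c12.png',np.vstack([cv2.resize(a[60:260,120:520],(640,320)),cv2.resize(b[215:285,290:460],(640,264))]))
E
```

```text
{'clock': np.float64(18.35), 'position': array([ 0.5922, -0.1889,  0.1818]), 'force': array([-0.3558,  0.5293,  0.0059]), 'width': np.float64(0.6478)}
```

View pics/c12.png

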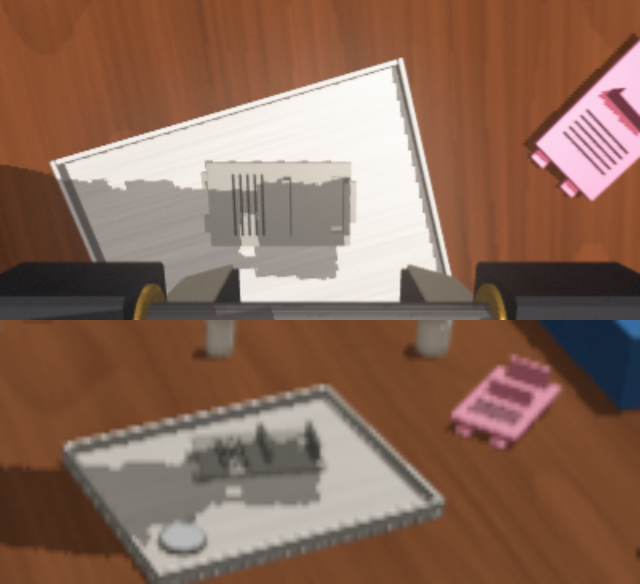

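View pics/e2.png

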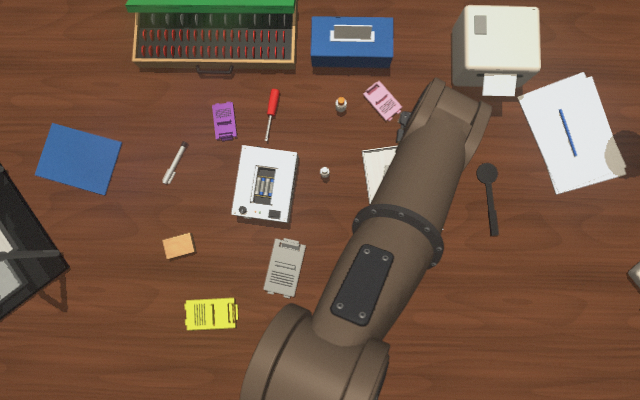

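The wrist and side views show the cover flat in the tray, rib side up. The lens, bottles and tools are unmoved in the views that show them. A quick check of height and position follows, then I hand in.

```bash
python3 - <<'E'
from h import *
z=load('e0');f=lambda c:(120+c[0]/1.6,60+c[1]/1.6)
Q=[onplane(z,*f(c),.0165) for c in((206,162),(351,162),(211,245),(351,245))]
m=np.mean(Q,0)-[.548,-.208,.0165];print('tray frame',Ro.from_euler('z',-9.2,degrees=True).apply(m).round(4))
P=[pt(z,*f(c)) for c in((225,172),(340,170),(225,225),(320,225),(270,200))];print('plate top z',[round(p[2],4) for p in P], 'floor',pt(z,*f((380,240)))[2])
s=arm.observe();print(s['clock'],s['dq'].round(3),s['force']);arm.sign_off()
E
```

```text
tray frame [0.0196 0.0216 0.    ]
plate top z [np.float64(0.0159), np.float64(0.0171), np.float64(0.0172), np.float64(0.0166), np.float64(0.0167)] floor 0.004133018223822505
18.5 [ 0.004  0.023 -0.009  0.014 -0.    -0.003  0.001] [ 0.45946957  0.10820741 -0.17813803]
the job is handed in; nothing more can be done
```

The battery cover is off the power unit and lying flat, rib side up, in the steel tray. I handed the job in at 18.5 s.

- **Release:** I felt for the tab's true face at 3 N, then raised the squeeze in steps to a 14 N set grip, with the cover eased towards -x. The tab let go, and the largest force I read at the wrist was about 8 N.
- **Removal:** I tilted the cover about 13° about its lugs, drew it 12 mm to +x and lifted it clear. I then lowered it until it touched the tray floor and opened the fingers gradually.
- **Last checks:** The cover's centre is at about (20, 22) mm in the tray frame. Its plate top reads 16 to 17 mm high at five points, so it is flat on the floor (expected 16.5 mm). The gripper is well above it and touching nothing.
- **Bystanders:** Those I could see have not moved. The arm hid most of the tray in the last top view, so I checked the lens in the side view only.
- **Force mismatch:** While I squeezed, the fingers also pressed down on the cover with up to about 8 N. I relieved that by raising the tool 1 mm before lifting.

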